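Catch the stock carrier on the gravity lane

ROBOT

A 6-joint arm with a two-finger parallel gripper is mounted at the origin on the work surface. World frame = base frame: x ahead of the robot, y to its left, z up, the work surface at z = 0. Lengths are in m, angles in rad, forces in N, time in s.
With the tool pointing down it reaches from about 0.3 to 0.825 m from the base axis. Payload 5.4 kg.
Tool frame: the origin (TCP) lies at the very end of the fingers, on their centre line; the grasp point (between the pads) lies 19 mm behind it; z points along the fingers, y is the line along which they close (so a half turn about z gives the same grasp; the last joint's range is limited). The gripper opens to 92 mm and grips with 3 to 60 N. Pads are 20 mm wide; open, the fingers measure 128 mm over their backs; the gripper's body (75 mm by 189 mm) begins 69 mm behind the grasp point.
Start: joints at [-1.406, 0.158, 1.597, -0, 1.386, -0.21], TCP at [0.21, -0.535, 0.215] pointing down, gripper open.
Joint ranges: [-2.91, 2.91], [-0.94, 2.29], [0.18, 2.7], [-1.29, 4.43], [0.17, 2.64], [-3, 3]. Speed limits (rad/s): [2.57, 2.57, 3.14, 3.14, 3.14, 3.14].

INTERFACE

Orientations are given as a rotation vector (axis times angle).
In Python, from workcell import bot gives the robot as it stands. Calls block until the motion is done:
- bot.goto(position, orientation): joint-space move of the TCP to a pose.
- bot.line_to(position, rot=None, max_speed=0.15): straight line of the TCP; rot=None keeps the orientation; max_speed is the mean speed in m/s.
- bot.set_joints(angles): joint-space move.
- bot.set_gripper(opening, newtons=None): opening from 0.0 (shut) to 1.0 (fully open); newtons is the grip in N (None keeps the last); returns when the fingers have stopped.
- bot.hold(seconds).
- bot.inverse_kinematics(position, orientation): joint angles nearest the present ones, or None.
- bot.read_camera(name): name is "scene" or "top" or "wrist"; returns a dict with "pixels" (400x640x3 uint8, blue, green, red), "fx", "fy", "cx", "cy" (pixels), "R" (3x3) and "t" (3): a world point X has camera coordinates R X + t. Camera axes: x right, y down, z forward; pixel columns grow to the right and rows downward; lengths in m; the calibration is good to about 2 mm. The wrist camera is an equidistant fisheye: a pixel r from the principal point sees the ray r / f radians off the axis. A picture is of the moment at which its call begins. There is no depth.
A pose or a line that the arm cannot do raises bot.MotionError and nothing moves.
- bot.job_done(): hands the job in; it is judged then, once.
Readings, each from a call of its own:
- bot.current_clock(): time.
- bot.current_joints(): joint angles.
- bot.current_joint_vel(): joint speeds.
- bot.current_effort(): joint torques, N m.
- bot.current_ee_pos(): TCP position.
- bot.current_tool_rot(): TCP orientation.
- bot.current_contact_force(): force on the tool from outside, world axes, zero at the start.
- bot.current_ft_torque(): the same for the moment, N m.
- bot.current_opening(): opening from 0.0 (shut) to 1.0 (fully open).
- bot.current_grip_force(): force on a finger pad.
Only numpy, scipy, OpenCV 4.12 (cv2) and the standard library are available. Lean on these libraries where they do the work, as an engineer would, in place of code of your own. Each camera call takes 0.05 s, during which the arm holds its last target. There are 200 camera calls.

TASK

Swing the gate fully open so that the stock carrier rolls down the lane by itself, and do not touch it until its bumper has passed the steel strip across the deck. Then stop it with the fingers, so gently that the tall tube standing loose on it does not fall over, well before it reaches the end stop, hold it still there for a second, and ease it softly down until it rests against the end stop; then let go and leave the gate open, the tube standing and everything else on the bench undisturbed.

Things in the scene. Friction and masses are not known exactly. Their poses are not given: they have to be found in the camera images.
- lane: Fixed straight gravity lane, plywood deck y = -400 to +400 mm, between black steel guides 110 mm apart inside, 10 mm thick, tops 45 mm over the deck. Origin on the bench under its middle, z vertical, own y axis uphill, x across (+x side away from the robot). Tilted 4 degrees (0.0698 rad): deck height over the bench = 65 mm + 0.0699 y on the centre line. Carriers roll towards -y.
- line (a point): Point on the deck, centre line, in the thin steel strip (8 mm wide, also shown on both guide tops) that crosses the deck at y = +20 mm in the lane's frame. The carrier may be touched only once its bumper is downhill of this.
- end_stop: End stop at the lower end of the lane: two upright black steel lugs, 12 mm thick, rising 75 mm over the deck, each catching one side of the bumper, with an opening 60 mm wide between them on the centre line through which fingers can pass. The deck goes on 28 mm behind the lugs. The body's origin equals the lane's origin (not on the plate); point stop_face gives its place.
- stop_face (a point): Point in the plane of the uphill faces of the end stop, on the centre line, 50 mm above the deck (about y = -363 mm in the lane's frame). A carrier resting against the stop has its point bumper here.
- gate (a joint): Angle of the swing gate, rad: 0 = closed, blade straight across the lane in front of the carrier; 1.5 = fully open (mechanical stop), blade parallel to the lane, outside the guide on the robot's side, pointing downhill. Stiff hinge with about 0.09 N m of dry friction: it stays where it is left.
- gate_pivot (a point): Point on the gate's vertical pivot, beside the guide on the robot's side, level with the guide's top (about 122 mm above the bench). Seen from above the gate turns clockwise to open. The steel blade is 105 mm long from the pivot, 10 mm thick, 6 to 34 mm above this point.
- gate_handle (a point): Gate handle: upright black post, diameter 16 mm, 45 mm from the pivot, on the other side from the blade (on the robot's side when closed). It reaches 25 to 100 mm above gate_pivot; this point is on its axis, 75 mm above gate_pivot. To open, push it uphill (lane +y) and round towards the lane with about 2 N; fully open it stands straight uphill of the pivot.
- carrier: Loose stock carrier, about 0.8 kg (0.58 to 1.05): steel plate 100 x 126 mm with a 14 mm rim on four 32 mm wheels, a low carton of jars fixed in front, the tube standing behind. Origin on the deck under its middle, own y uphill. Leans on the gate at first. Free, it speeds up with a time constant of about 0.5 s to about 0.2 m/s. Held, it pushes downhill with 0.4 N. Never press it with over 10 N.
- bumper (a point): Centre of the downhill face of the carrier's steel bumper, a flat plate square to the lane, 100 mm wide, 15 to 85 mm above the deck. This point is 50 mm above the deck and 67 mm downhill of the carrier's origin.
- tube: White cardboard tube with black ends standing loose and upright on the carrier's plate, 40 mm above the deck level, 97 mm uphill of the bumper's face: diameter 35 mm, height 150 mm, 0.08 kg. Origin at the centre of its underside. It topples if the carrier is slowed by more than about 1.5 m/s2 or takes a jolt of more than about 0.12 m/s.
- tape_roll: Roll of packing tape lying flat, 100 mm across, 48 mm high, loose bystander on the robot's side of the lane; origin at the underside.
- core: White paper roll standing upright, 56 mm in diameter, 110 mm high, loose bystander behind the lane; origin at the underside.
- carton_a: Closed carton 110 x 160 x 70 mm, loose bystander behind the lane; origin at the underside.
- carton_b: Closed carton 120 x 90 x 60 mm, loose bystander on the robot's side of the lane; origin at the underside.
- spray: White bottle, 60 mm in diameter, 150 mm high, loose bystander behind the lane; origin at the underside.
- bin: Open grey bin 130 x 170 x 70 mm, loose bystander right of the robot; origin at the underside.
There are look-alikes about, which are no part of the job. Leave any red look-alike of the carrier alone.

How it is judged:
By the outcome, as a careful person would: the job done as asked, in the order asked, and still so for the second after the job is handed in, with the robot touching nothing.
It also fails if it takes over 38 s, if anything falls off the work surface, if the arm or the gripper's body presses on something with over 40 N, if the wrist force passes 120 N, or if a joint passes its speed limit or range.

## Working session

There is one attempt and no reset: what is moved stays moved. The work goes in short steps, each a Python script; the robot and the scene stay as the last script left them, time stands still between calls to the robot, and variables do not carry over. Pictures are saved under pics/ and viewed, at most 10 in all, crops included, and the job is handed in when it is done.

```bash
mkdir -p pics; ls
python3 - <<'E'
from workcell import bot
import cv2,json,numpy as np
for n in ("scene","top"):
    c=bot.read_camera(n); cv2.imwrite(f"pics/{n}0.png",c["pixels"])
    print(n,c["fx"],c["fy"],c["cx"],c["cy"],np.round(c["R"],3).tolist(),np.round(c["t"],3).tolist())
print(bot.current_clock(),bot.current_tool_rot())
E
```

```text
pics
scene 404.69659129337066 404.69659129337066 315.620743676235 199.5898441453017 [[0.564, 0.825, -0.022], [0.436, -0.32, -0.841], [-0.702, 0.465, -0.54]] [-0.287, -0.109, 1.756]
top 486.6364494177362 486.6364494177362 316.51016428849886 204.40518389619854 [[0.007, -1.0, -0.004], [-0.984, -0.006, -0.178], [0.178, 0.005, -0.984]] [-0.008, 0.561, 1.597]
0.1 [-3.08497725e+00 -5.84873684e-01 -6.97429426e-05]
```

Run:
```python
import cv2
a=cv2.imread("pics/top0.png");cv2.imwrite("pics/top0b.png",cv2.resize(a,(800,500),interpolation=cv2.INTER_CUBIC))
a=cv2.imread("pics/scene0.png");cv2.imwrite("pics/scene0b.png",cv2.resize(a,(800,500),interpolation=cv2.INTER_CUBIC))
```

```text
(no output)
```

View pics/top0b.png

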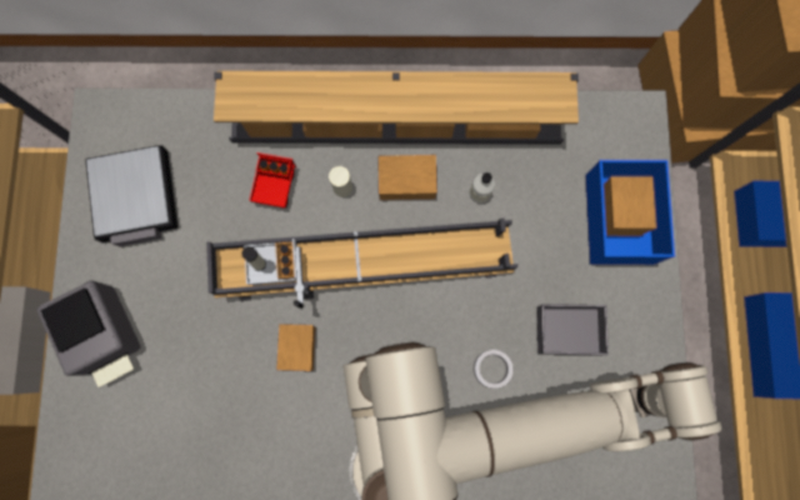

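View pics/scene0b.png

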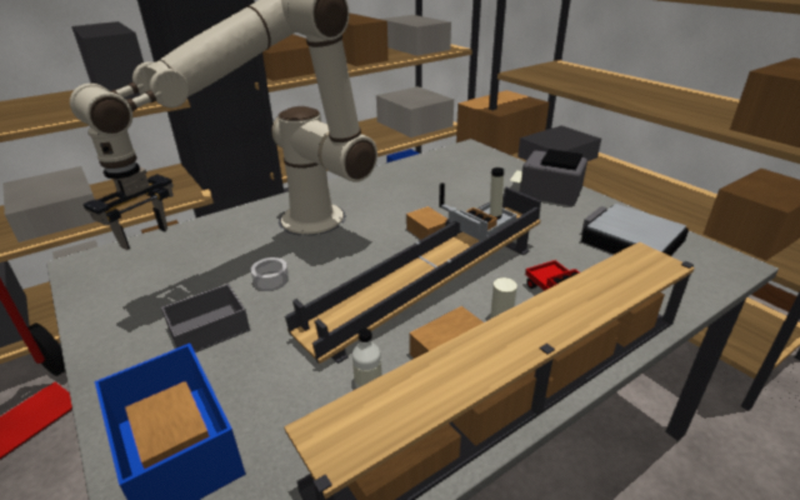

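The top view shows the lane with its uphill end on the left (world +y), from about (210,270) to (512,245). The gate pivot is near (300,290), the steel strip at (358,257) and the lugs at (505,228) and (505,262). I'll enlarge that area.

Run:
```python
import cv2
a=cv2.imread("pics/top0.png")
u=cv2.resize(a[170:250,160:290],None,fx=6,fy=6,interpolation=cv2.INTER_CUBIC)
v=cv2.resize(a[170:250,285:415],None,fx=6,fy=6,interpolation=cv2.INTER_CUBIC)
import numpy as np
# stack, trimmed to 290 rows each: rows 170+ (15..63)
cv2.imwrite("pics/lane0.png",np.vstack([u[60:360],v[20:320]*1])[:600])
```

```text
(no output)
```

View pics/lane0.png

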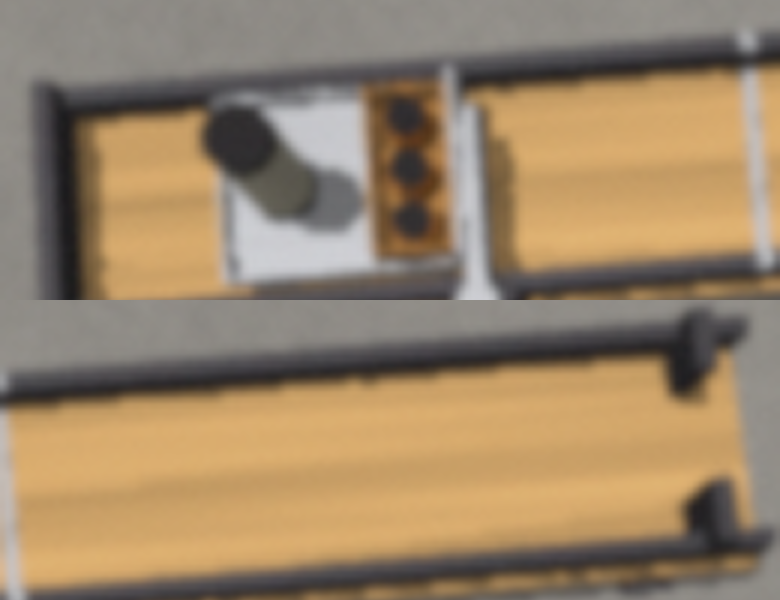

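The strip crosses the deck between crop pixels (748,42) and (765,262). The lane's deck ends at lower-crop column ~745, and the gate blade's top runs along column ~475. Next I fit the lane from these edges, crop the gate in both cameras and read the API docs.

View pics/gate.png

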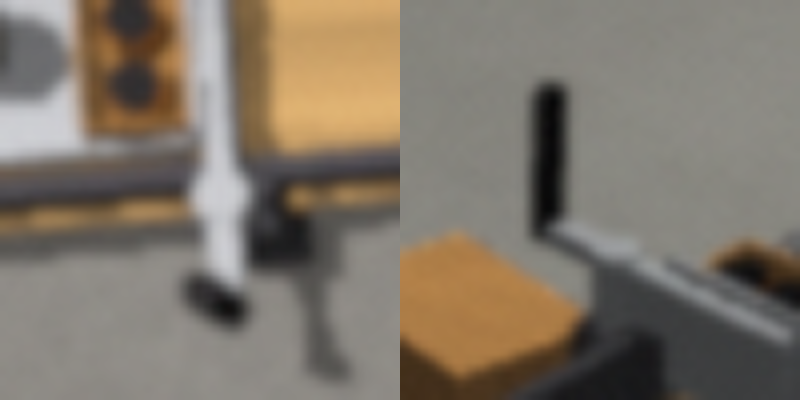

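In the gate crop, the handle's top is at (200,288) and its base at (232,308) in the top view, and (550,88)/(543,230) in the scene view. The pivot hub is at (220,193).

Run:
```python
from geo import *
from scipy.spatial.transform import Rotation as R
L=np.load("lane.npy"); c=cam("top"); s=cam("scene")
def w2l(p):
    d=p[:2]-L[:2]; a,b=np.cos(L[2]),np.sin(L[2]); return np.round([a*d[0]+b*d[1],-b*d[0]+a*d[1]],4)
T=lambda x,y:((x+.5)/8-.5+212,(y+.5)/8-.5+206)
S=lambda x,y:((x+.5)/8-.5+335,(y+.5)/8-.5+136)
for n,cc,p,z in [("htop T",c,T(200,288),.222),("hbot T",c,T(232,308),.147),("htop S",s,S(150,88),.222),("hbot S",s,S(143,230),.147),("pivot T",c,T(220,193),.156),("blade T mid",c,T(217,60),.156)]:
    w=ray_at_z(cc,p,z); print(n,np.round(w,4),w2l(w))
# strip/stop check in scene: stop face etc
def rot(yaw): # tool x at world angle yaw, tool z down
    x=np.array([np.cos(yaw),np.sin(yaw),0]); z=np.array([0,0,-1.]); return R.from_matrix(np.stack([x,np.cross(z,x),z],1)).as_rotvec()
print(bot.current_joints(), rot(np.deg2rad(21.5)))
for nm,P,yaws in [("gatestart",(-.14,.12,0),(45,-135)),("gateend",(-.09,.2,0),(45,-135)),("catch",(0,-.07,.03),(90,-90)),("stopped",(0,-.22,.03),(90,-90)),("end",(0,-.39,.03),(90,-90))]:
    w=lane2w(L,P)
    if 'gate' in nm: w[2]=.198
    for y in yaws:
        print(nm,y,np.round(w,3),bot.inverse_kinematics(w,rot(L[2]+np.deg2rad(y))))
```

```text
htop T [0.4159 0.2325 0.222 ] [-0.1177  0.1672]
hbot T [0.4158 0.2323 0.147 ] [-0.1178  0.1671]
htop S [0.4134 0.2349 0.222 ] [-0.12    0.1698]
hbot S [0.4081 0.2377 0.147 ] [-0.125   0.1732]
pivot T [0.4601 0.2372 0.156 ] [-0.0733  0.1676]
blade T mid [0.5129 0.2402 0.156 ] [-0.0205  0.1656]
[-1.40608269e+00  1.58600792e-01  1.59738631e+00  2.89168512e-06
  1.38623267e+00 -2.10111409e-01] [3.08645895 0.58598254 0.        ]
gatestart 45 [0.398 0.183 0.198] [ 1.54512842e-01 -1.97299555e-01  1.98062398e+00 -4.44089210e-16
  1.35826823e+00  8.44119106e-01]
gatestart -135 [0.398 0.183 0.198] [ 1.54512842e-01 -1.97299555e-01  1.98062398e+00 -4.44089210e-16
  1.35826823e+00 -2.29747355e+00]
gateend 45 [0.44  0.268 0.198] [ 3.11569117e-01  1.63912829e-02  1.78191039e+00 -4.44089210e-16
  1.34329098e+00  1.00117538e+00]
gateend -135 [0.44  0.268 0.198] [ 3.11569117e-01  1.63912829e-02  1.78191039e+00 -4.44089210e-16
  1.34329098e+00 -2.14041727e+00]
catch 90 [0.556 0.008 0.09 ] [-0.20367861  0.23895486  1.76358929  0.          1.1390485  -0.29947051]
catch -90 [0.556 0.008 0.09 ] [-0.20367861  0.23895486  1.76358929  0.          1.1390485   2.84212214]
stopped 90 [ 0.57  -0.142  0.08 ] [-0.44910039  0.32777362  1.67678786  0.          1.13703118 -0.54489229]
stopped -90 [ 0.57  -0.142  0.08 ] [-0.44910039  0.32777362  1.67678786  0.          1.13703118  2.59670036]
end 90 [ 0.586 -0.311  0.068] [-0.66914976  0.51986267  1.44405499  0.          1.17767499 -0.76494166]
end -90 [ 0.586 -0.311  0.068] [-0.66914976  0.51986267  1.44405499  0.          1.17767499  2.37665099]
```

```bash
cat >> geo.py <<'E'
from scipy.spatial.transform import Rotation as Rn
L=np.load("lane.npy"); PV=np.array([-.0735,.167])
def rot(deg):
    a=L[2]+np.deg2rad(deg); x=np.array([np.cos(a),np.sin(a),0]); z=np.array([0,0,-1.]); return Rn.from_matrix(np.stack([x,np.cross(z,x),z],1)).as_rotvec()
def gate_p(n,s,z=.198):
    w=lane2w(L,[PV[0]+(n-s)/2**.5,PV[1]+(n+s)/2**.5,0]); w[2]=z; return w
def lane_p(y,h): return lane2w(L,[0,y,h])   # finger centre on the centre line
E
python3 - <<'E'
from geo import *
import cv2
t0=bot.current_clock()
def lap(n):
    global t0; t=bot.current_clock(); print(n,round(t-t0,3)); t0=t
bot.set_gripper(0); lap("grip")
hi=lane_p(-.09,0); hi[2]=.2
bot.goto(hi,rot(90)); lap("goto hi")
for v in (4,2.5,1.8,1.5,1.2,1.0,.8,.6,.4):
    try: bot.line_to(lane_p(-.09,.03),max_speed=v); lap(f"down v={v}, D={hi[2]-lane_p(-.09,.03)[2]:.3f}"); break
    except bot.MotionError as e: print(v,e)
c=cam("scene"); cv2.imwrite("pics/catch.png",np.hstack([c["pixels"][90:290,200:500],cam("top")["pixels"][110:310,160:460]])[:, :]) 
print(bot.current_ee_pos(),lane_p(-.09,.03),bot.current_contact_force()); lap("cams")
bot.line_to(hi,max_speed=.6); lap("up")
bot.goto(gate_p(-.012,.038,.26),rot(45)); lap("to gate hi")
E
python3 -c "
import cv2;a=cv2.imread('pics/catch.png');cv2.imwrite('pics/catch2.png',cv2.resize(a,(800,267)))"
```

```text
grip 1.35
goto hi 2.242
down v=4, D=0.111 0.375
[ 0.56037254 -0.01323897  0.09242162] [ 0.55769943 -0.0122712   0.088709  ] [ 0.55822363 -0.70832595  0.78433906]
cams 0.1
up 0.375
to gate hi 1.192
```

View pics/catch2.png

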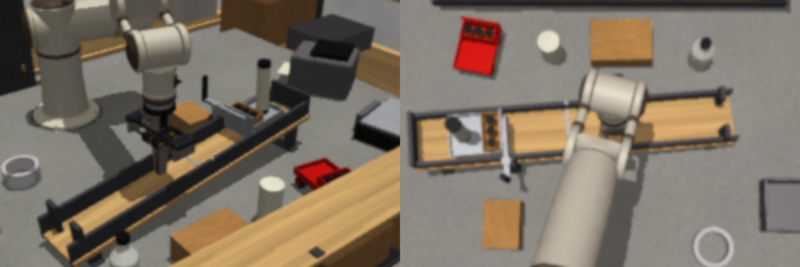

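The scene view shows the finger standing in the lane on the centre line at about (160,170), with nothing blocking the tube at (263,75). So the tube's top can be tracked from the scene camera. Next I time a fast transit and work out the motion profile.

Run:
```python
from geo import *
lim=np.array([2.57,2.57,3.14,3.14,3.14,3.14])
def mv(n,f):
    q0=bot.current_joints(); t=bot.current_clock(); f(); T=bot.current_clock()-t; q1=bot.current_joints()
    print(n,"T",round(T,3),"peakratio 1/k:",round(np.max(np.abs(np.array(q1)-q0)/lim)/T,3),"vel",np.round(np.max(np.abs(bot.current_joint_vel())),3), "clk",bot.current_clock())
mv("transit",lambda:bot.line_to(lane_p(-.10,.10),rot(90),max_speed=3))
p=bot.current_ee_pos()
mv("down .14@.11 (exp 1.27)",lambda:bot.line_to(lane_p(-.24,.10),max_speed=.11))
print("err",bot.current_ee_pos()-lane_p(-.24,.10)); bot.hold(.2); print("err",bot.current_ee_pos()-lane_p(-.24,.10))
mv("goto gate",lambda:bot.goto(gate_p(-.064,.038,.26),rot(45)))
mv("down",lambda:bot.line_to(gate_p(-.064,.038,.203),max_speed=.3))
bot.hold(.2);print(bot.current_ee_pos()-gate_p(-.064,.038,.203),bot.current_contact_force())
```

```text
transit T 1.275 peakratio 1/k: 0.332 vel 0.017 clk 7.2083
down .14@.11 (exp 1.27) T 1.425 peakratio 1/k: 0.061 vel 0.001 clk 8.6333
err [2.46115265e-05 6.64678912e-04 2.90423345e-05]
err [4.17064664e-05 4.18521777e-04 9.16299831e-05]
goto gate T 1.583 peakratio 1/k: 0.299 vel 0.006 clk 10.4167
down T 0.342 peakratio 1/k: 0.109 vel 0.061 clk 10.7583
[0.00146799 0.00018413 0.00217148] [ 0.13044745 -0.34089702 -0.28920468]
```

```bash
cat > run.py <<'E'
from geo import *
import cv2
A=np.deg2rad(60)
def gp(n,s,z=.203):
    w=lane2w(L,[PV[0]+n*np.cos(A)-s*np.sin(A),PV[1]+n*np.sin(A)+s*np.cos(A),0]); w[2]=z; return w
bot.line_to(gp(-.052,.035),rot(60),max_speed=.15)
ys=np.linspace(.32,-.2,521); sc=bot.read_camera("scene"); path=proj(sc,lane2w(L,np.stack([0*ys,ys,0*ys+.19],1)))
g=lambda c:cv2.cvtColor(c["pixels"],cv2.COLOR_BGR2GRAY)
p0=path[np.argmin(abs(ys-.269))].round().astype(int); w=7
tpl=g(sc)[p0[1]-w:p0[1]+w+3,p0[0]-w:p0[0]+w+1].copy()
x0,x1=int(path[:,0].min())-12,int(path[:,0].max())+12; r0,r1=int(path[:,1].min())-12,int(path[:,1].max())+15
def locate(c,off=0):
    m=cv2.matchTemplate(g(c)[r0:r1,x0:x1],tpl,cv2.TM_CCOEFF_NORMED)
    for i in range(m.shape[1]):          # only near the path
        rr=np.interp(i+x0+w,path[::-1,0] if path[0,0]>path[-1,0] else path[:,0],path[::-1,1] if path[0,0]>path[-1,0] else path[:,1])-w-r0
        k=np.arange(m.shape[0]); m[abs(k-rr)>5,i]=-1
    _,s,_,(i,j)=cv2.minMaxLoc(m)
    d=0
    if 0<i<m.shape[1]-1:
        a,b,c_=m[j,i-1],m[j,i],m[j,i+1]; d=.5*(a-c_)/(a-2*b+c_) if a>-1 and c_>-1 else 0
    return ys[np.argmin(abs(path[:,0]-(i+d+x0+w)))]+off, s
y,s=locate(sc); off=.269-y; print("template",p0,"y",y,s)
FY0,FEND=-.135,-.27      # finger centre start / end of catch
mj=lambda u:10*u**3-15*u**4+6*u**5
def mingap(yb,v,T):
    t=np.linspace(0,.6*T,60); return np.min(yb-v*t-(FY0+.010-(FY0-FEND)*mj(t/T)))
tr=[]
t0=bot.current_clock(); bot.line_to(gp(.0203,.035),max_speed=.25); t1=bot.current_clock()
bot.line_to(lane_p(FY0,.05),rot(90),max_speed=3); t2=bot.current_clock()
print("push",t1-t0,"transit",t2-t1,"clk",t2)
while True:
    t=bot.current_clock(); c=bot.read_camera("scene"); y,s=locate(c,off); yb=y-.097
    if s>.6: tr.append((t,yb,s))
    v=.19
    if len(tr)>=3:
        a=np.array(tr[-6:]); v=float(np.clip(-np.polyfit(a[:,0],a[:,1],1)[0],.14,.23))
    now=bot.current_clock()
    if tr:
        ybn=tr[-1][1]-v*(now-tr[-1][0]); T=1.875*(FY0-FEND)/(1.12*v); mg=mingap(ybn,v,T)
        if mg<=.008+.5*v*.05 and (len(tr)>=2 or mg<.004): break
    if now>t2+4: break
if mg<-.008: T*=.85
bot.line_to(lane_p(FEND,.05),max_speed=(FY0-FEND)/T); t3=bot.current_clock()
bot.hold(1.3)
for r in tr: print(np.round(r,4))
print("v",v,"yb at launch",ybn,"mg",mg,"T",T,"launch",now,"end",t3)
print("force",bot.current_contact_force(),"clk",bot.current_clock())
c=bot.read_camera("scene"); print("tube",locate(c,off))
cv2.imwrite("pics/caught.png",cv2.resize(np.hstack([c["pixels"][90:290,200:500],bot.read_camera("top")["pixels"][110:310,160:460]]),(800,267)))
E
python3 run.py
```

```text
template [399 136] y 0.271 1.0
push 0.4415999999999993 transit 1.125 clk 12.9833
[12.9833 -0.025   0.9792]
[13.0333 -0.035   0.9795]
[13.0833 -0.044   0.9749]
[13.1333 -0.053   0.9736]
[13.1833 -0.063   0.9673]
v 0.18799999999998976 yb at launch -0.07239999999999965 mg 0.004991171159754393 T 1.2021514057751415 launch 13.2333 end 14.5917
force [ 0.18963754 -0.51442791 -0.05398097] clk 15.8917
tube (np.float64(-0.16499999999999998), 0.8122904300689697)
```

View pics/caught.png

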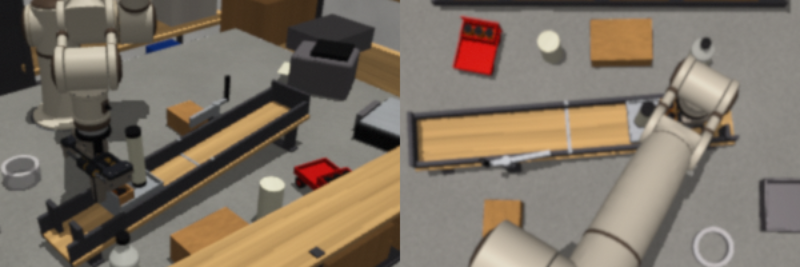

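The carrier was caught with the tube upright at (135,155) in the picture, and it presses on the finger with about 0.5 N. Next I ease it down to the end stop, pull the fingers clear and check the gate.

Run:
```python
from geo import *
import cv2
bot.line_to(lane_p(-.386,.05),max_speed=.035)
bot.hold(.3); print("F",bot.current_contact_force(), bot.current_clock())
p=lane_p(-.386,.05); p[2]=.30
bot.line_to(p,max_speed=.15)
bot.goto([.35,-.35,.32],rot(90)); print(bot.current_clock(),bot.current_contact_force())
c=cam("top"); s=cam("scene")
h=np.array([[PV[0]-.045*np.cos(a),PV[1]+.045*np.sin(a)] for a in (1.3,1.4,1.5)])
for q in h:
    w=lane2w(L,[*q,0]); w[2]=.222; print("htop pred",proj(c,w),proj(s,w))
f=lambda im,x,y,wx,wy,W,H:cv2.resize(im[y:y+wy,x:x+wx],(W,H),interpolation=cv2.INTER_CUBIC)
cv2.imwrite("pics/end.png",np.vstack([np.hstack([f(c["pixels"],205,200,60,45,400,300),f(c["pixels"],345,165,80,60,400,300)]),np.hstack([f(s["pixels"],320,120,60,45,400,300),f(s["pixels"],220,150,120,90,400,300)])]))
```

```text
F [ 0.79702097  0.8808889  -0.55673447] 19.7667
22.2833 [-0.34711759 -0.5419724  -0.89445686]
htop pred [221.55552648 232.18840915] [368.13909107 146.32157455]
htop pred [221.14794933 230.76853841] [369.21831483 146.62959225]
htop pred [220.88686166 229.31183739] [370.23044436 146.98144719]
```

View pics/end.png

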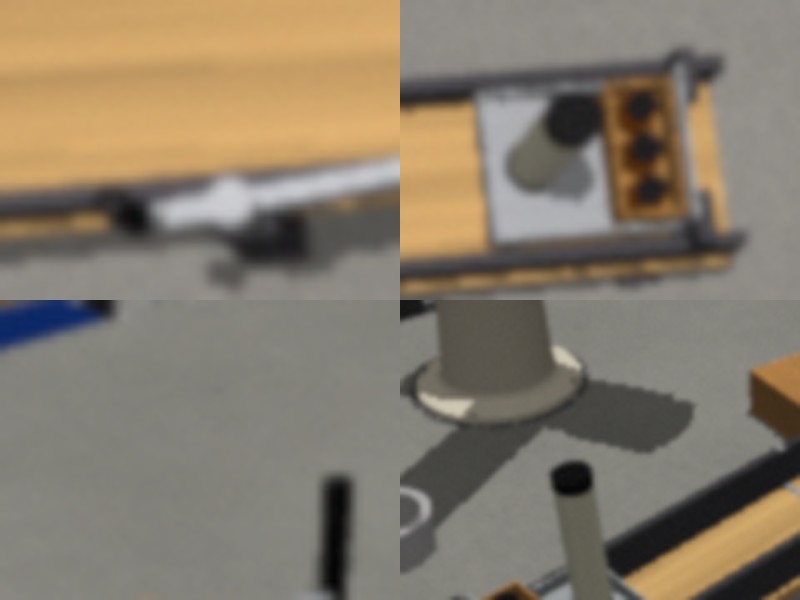

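The carrier rests against both lugs with the tube upright. Handle and blade both put the gate at about 1.48 rad, within my measuring error of fully open. There is time to confirm it with a gentle push that watches the force.

Run:
```python
from geo import *
def P(x,z=.2):
    w=lane2w(L,[x,.212,0]); w[2]=z; return w
bot.goto(P(-.120,.27),rot(90)); bot.line_to(P(-.120),max_speed=.2); bot.hold(.1)
u=np.array([np.cos(L[2]),np.sin(L[2]),0]); f0=np.dot(bot.current_contact_force(),u)
for x in [-.110,-.107]+list(np.arange(-.1055,-.0945,.0015)):
    bot.line_to(P(x),max_speed=.06); f=np.dot(bot.current_contact_force(),u)-f0; print(round(x,4),round(f,2),round(bot.current_clock(),2))
    if f<-4.5 or bot.current_clock()>31: break
bot.line_to(P(-.125),max_speed=.15); bot.line_to(P(-.125,.29),max_speed=.3)
c=cam("top"); import cv2
f=lambda im,x,y,wx,wy,W,H:cv2.resize(im[y:y+wy,x:x+wx],(W,H),interpolation=cv2.INTER_CUBIC)
cv2.imwrite("pics/fin.png",np.hstack([f(c["pixels"],205,200,60,45,400,300),f(c["pixels"],345,165,80,60,400,300)])); print(bot.current_clock())
```

```text
-0.11 0.5 25.56
-0.107 -0.61 25.81
-0.1055 0.44 26.06
-0.104 0.83 26.31
-0.1025 -0.55 26.56
-0.101 0.38 26.81
-0.0995 0.04 27.06
-0.098 -1.92 27.31
-0.0965 -7.22 27.56
28.4
```

View pics/fin.png

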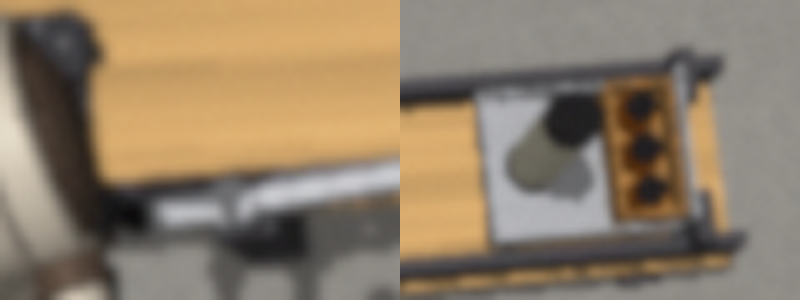

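The push met firm resistance (7 N), so the gate is against its mechanical stop. The tube is still standing and the carrier is still at the lugs.

```bash
python3 -c "
from workcell import bot
print(bot.job_done())"
```

```text
the job is handed in; nothing more can be done
None
```

The job is done and handed in at about 28 s: the gate is against its open stop, the carrier was caught about 100 mm short of the end stop, held there for over a second and eased down to rest against it, and the last pictures show the tube standing.

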